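# Work a tight cork out of a jar of rough stones

## Robot

A 6-joint arm with a two-finger parallel gripper is mounted at the origin on the work surface. World frame = base frame: x ahead of the robot, y to its left, z up, the work surface at z = 0. Lengths are in m, angles in rad, forces in N, time in s.
With the tool pointing down it reaches from about 0.275 to 0.725 m from the base axis. Payload 15.9 kg.
Tool frame: the origin (TCP) lies between the finger pads; the fingertips stand r.nose_length ahead of it and the grasp point (between the pads) is the TCP (r.nose_length is the distance from the TCP to the fingertips, in m); z points along the fingers, y is the direction in which the jaws open and shut (so a half turn about z gives the same grasp; the last joint's range is limited). The gripper opens to 85 mm and grips with 20 to 120 N. Pads are 22 mm wide; open, the fingers measure 114 mm over their backs; the gripper's body (76 mm by 85 mm) begins 54 mm behind the grasp point. The pads swing forward as they close: fully open they stand 13 mm farther back than shut.
Start: joints at [-1.101, 0.213, -0.034, 1.323, 0, 1.571], TCP at [0.226, -0.446, 0.25] pointing down, gripper open.
Joint ranges: [-2.98, 2.98], [-0.74, 1.72], [-1.14, 1.35], [-2.1, 2.04], [-1.57, 1.44], [-3.14, 3.14]. Speed limits (rad/s): [1.89, 1.89, 2.39, 2.57, 3.14, 3.14].

## Interface

Orientations are given as a unit quaternion [x, y, z, w].
In Python, from cell import r, effector, solver, imaging, close_job, status gives the robot as it stands. The module is installed in compiled form; this text tells all that it offers. Calls block until the motion is done:
- r.move_ptp(position, orientation): joint-space move of the TCP to a pose.
- r.line_to(position, orientation=None, vel=0.15, until_force=None): straight line of the TCP; orientation=None keeps the orientation; vel is the mean speed in m/s. With until_force (N) it stops when the force on the tool has changed by that much, and returns True; else False.
- r.goto_joints(angles): joint-space move.
- effector.set_gripper(opening, squeeze=None): finger opening in m; squeeze is the grip in N (None keeps the last); returns when the fingers have stopped.
- r.hold(seconds).
- solver.inverse_kinematics(position, orientation): joint angles nearest the present ones, or None.
- imaging.camera(name): name is "side" or "top" or "wrist"; returns a dict with "img" (420x560x3 uint8, red, green, blue), "intrinsics" (3x3 intrinsics, pixels), "position" and "rotation" of the camera in the world. Camera axes: x right, y up, looking along -z (the intrinsics and any distortion apply to the point x, -y, -z); pixel columns grow to the right and rows downward; lengths in m; the calibration is good to about 2 mm. A picture is of the moment at which its call begins. There is no depth.
A pose or a line that the arm cannot do raises r.PlanningError and nothing moves.
- close_job(): hands the job in, once; it reports no verdict.
Readings, each from a call of its own:
- status.read_t(): time.
- status.read_joints(): joint angles.
- status.read_qd(): joint speeds.
- status.read_effort(): joint torques, N m.
- status.read_ee_pos(): TCP position.
- status.read_tcp_rot(): TCP orientation.
- status.read_force(): force on the tool from outside, world axes, zero at the start.
- status.read_ft_torque(): the same for the moment, N m.
- status.read_opening(): finger opening in m.
Only numpy, scipy, OpenCV 4.12 (cv2) and the standard library are available. Lean on these libraries where they do the work, as an engineer would, in place of code of your own. Each camera call takes 0.05 s, during which the arm holds its last target. There are 200 camera calls.

## Task

Open the jar of blue stones: its cork is tight and the jar only stands loose in the leaning rack, so take the stopper by its flat faces and rock it well to and fro across them, from one side to the other, while easing it up until it comes free, without pulling the jar up out of its well. Then lay the stopper gently on its side in the black tray and let go, leaving the other jars and the things on the desk where they are.

Things in the scene. Friction and masses are not known exactly. Their poses are not given: they have to be found in the camera images.
- stopper_grip (a point): blue stopper of the blue jar, 86 mm long, 50 g: cork plug 34 mm long, 27 mm across below, 34 mm above; 5 mm collar 39 mm across; flat blue paddle grip 44 mm wide (this frame's y), 18 mm thick (x), 47 mm high. Point: middle of the paddle, 63 mm above the plug's lower end; z points out of the jar along the axis. Pinch the flat faces: fingers close along x, tool along -z
- stopper_mid (a point): same stopper, point on its axis 43 mm above its lower end, same axes. Seated, 30 mm of plug is in the neck and a straight pull or a twist brings the jar along. Rocked about a point 17 mm above its lower end the cork gives over 6 degrees each way (5 to 20 N at the grip); while it swings it slides up easily, about 2 mm a swing, is loose after a 20 mm rise and clear after 30 mm
- jar_blue: clear glass jar of blue stones, about 0.7 kg, 68 mm across, 120 mm tall, neck 48 mm across. Origin: centre of its underside; z up the jar's axis, leaning 24 degrees from vertical to the rack's -x; y along the rack; x, within 20 degrees of square to the grip's flat faces, is the way the stopper is rocked. It stands loose in a well 45 mm deep with under 1 mm of play, held down by its weight alone
- rack: wooden rack, 320 mm long (its y), fixed to the desk: a 65 mm thick board leaning 24 degrees to its -x (the robot's side), three wells 100 mm apart along y, a jar in each; the order of the jars varies. Origin: middle of the rack, on the desk. The grips' tops are about 0.21 m above the desk
- tray: black felt-lined tray, fixed to the desk, 150 mm (x) by 170 mm (y) outside, walls 5 mm thick and 24 mm high, floor 5 mm thick. Origin: centre of its underside; z up. It stands on one side (left or right), the rack on the other
- jar_green: closed jar of green stones with a green stopper, 176 mm from underside to the top of the grip, else like the blue one, loose in its well; leave alone. Origin: centre of its underside, z up its leaning axis
- jar_red: closed jar of red stones with a red stopper, like the green one; leave alone
- loupe: small black and steel loupe, 70 by 30 mm, 26 mm high, lying near the robot; leave alone. Origin: its middle, on the desk
- tweezers: long thin steel tweezers, 160 mm, 7 mm high, lying near the robot; leave alone. Origin: the middle, on the desk
- penlight: aluminium penlight, 122 mm long, 20 mm high, lying near the robot; leave alone. Origin: its middle, on the desk
- ring_stick: tapered aluminium ring stick with wooden handle, 235 mm long, 25 mm high, lying near the robot; leave alone. Origin: its middle, on the desk
Mind the look-alikes: they are no part of the job. Of the things like the part that bears stopper_grip, leave any that is pink; of the rest the larger one is meant.

How it is judged:
By the outcome, as a careful person would: the job done as asked, in the order asked, and still so for the second after the job is handed in, with the robot touching nothing.
It also fails if it takes over 70 s, if anything falls off the work surface, if the arm or the gripper's body presses on something with over 40 N, if the wrist force passes 120 N, or if a joint passes its speed limit or range.

## Working session

There is one attempt and no reset: what is moved stays moved. The work goes in short steps, each a Python script; the robot and the scene stay as the last script left them, time stands still between calls to the robot, and variables do not carry over. Pictures are saved under pics/ and viewed, about 8 in all and at most 12, crops included, and the job is handed in when it is done.

```bash
mkdir -p pics; python3 - <<'E'
from cell import r, effector, solver, imaging, close_job, status
import cv2, numpy as np
for n in ("side","top","wrist"):
    c=imaging.camera(n); cv2.imwrite(f"pics/{n}0.png",c["img"][:,:,::-1])
    np.savez(f"pics/{n}0.npz",**{k:np.array(v) for k,v in c.items()})
    print(n,{k:(np.round(v,4).tolist() if k!="img" else 0) for k,v in c.items()})
a=[cv2.imread(f"pics/{n}0.png") for n in ("side","top")]
print(r.nose_length,status.read_t(),status.read_tcp_rot())
E
```

```text
side {'img': 0, 'intrinsics': [[397.1666, 0.0, 280.5542], [0.0, 397.1666, 212.1312], [0.0, 0.0, 1.0]], 'position': [0.2835, 0.5953, 0.8394], 'rotation': [-0.0685, 0.3573, 0.9101, -0.1984]}
top {'img': 0, 'intrinsics': [[409.6479, 0.0, 281.4214], [0.0, 409.6479, 206.9555], [0.0, 0.0, 1.0]], 'position': [0.4769, 0.0144, 0.9902], 'rotation': [-0.0297, 0.0252, 0.7072, -0.706]}
wrist {'img': 0, 'intrinsics': [[304.104, 0.0, 278.9868], [0.0, 304.104, 208.5246], [0.0, 0.0, 1.0]], 'position': [0.2985, -0.4077, 0.3736], 'rotation': [-0.1377, 0.0849, -0.5163, 0.841]}
0.019 0.15 [ 9.72538823e-01  2.32740339e-01 -1.12147179e-04 -3.99483075e-04]
```

View pics/side0.png

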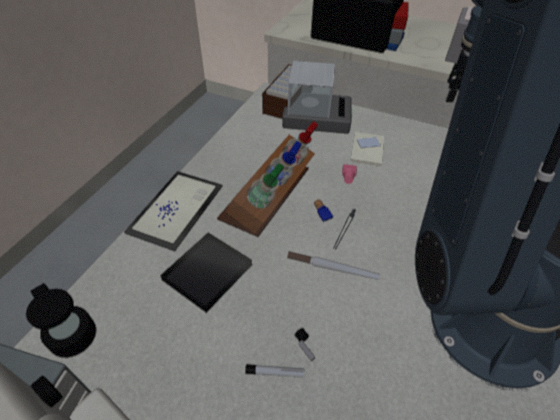

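View pics/top0.png

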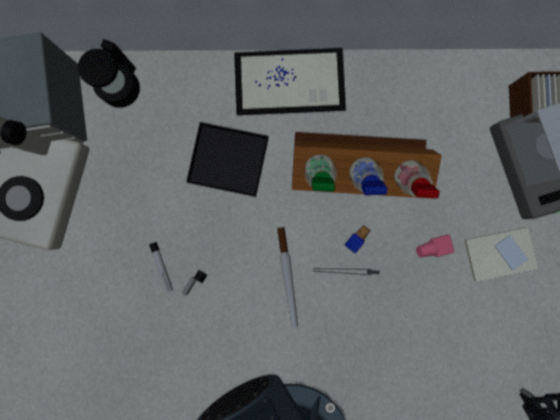

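Top view: the rack holds green (322,183), blue (374,183) and red (425,188), with the tray at (228,160). There are three candidates for the stopper: the blue one in the middle jar (374,183), a small blue one lying on the desk (357,238), and a pink one (435,246). The middle jar's stopper fits, as it is the larger blue one and sits in the jar of blue stones. I'll measure it and confirm in an enlarged crop.

```bash
cat > h.py <<'E'
import numpy as np, cv2
from scipy.spatial.transform import Rotation as R
def load(n): return dict(np.load(f"pics/{n}.npz"))
def ray(c,uv):
    K=c["intrinsics"]; d=np.linalg.inv(K)@[uv[0],uv[1],1]
    d=R.from_quat(c["rotation"]).apply([d[0],-d[1],-d[2]]); return c["position"],d/np.linalg.norm(d)
def plane(c,uv,z): p,d=ray(c,uv); return p+d*(z-p[2])/d[2]
def proj(c,P):
    q=R.from_quat(c["rotation"]).inv().apply(np.asarray(P)-c["position"])*[1,-1,-1]
    q=q@c["intrinsics"].T; return q[...,:2]/q[...,2:]
def tri(obs):
    A=0;b=0;L=[ray(c,u) for c,u in obs]
    for p,d in L: M=np.eye(3)-np.outer(d,d); A=A+M; b=b+M@p
    x=np.linalg.solve(A,b); return x,[float(np.linalg.norm((np.eye(3)-np.outer(d,d))@(x-p))) for p,d in L]
def blobs(img,col,amin=20,smin=120):
    h=cv2.cvtColor(img,cv2.COLOR_RGB2HSV)
    m=cv2.inRange(h,(112,smin,40),(128,255,255)) if col=="b" else cv2.inRange(h,(50,smin,40),(85,255,255)) if col=="g" else cv2.inRange(h,(0,smin,40),(6,255,255))|cv2.inRange(h,(174,smin,40),(180,255,255))
    n,l,s,c=cv2.connectedComponentsWithStats(m)
    return [(s[i,4],s[i,:4].tolist(),c[i].round(1).tolist(),l==i) for i in range(1,n) if s[i,4]>=amin]
def save(n,name):
    from cell import imaging
    c=imaging.camera(n); np.savez(f"pics/{name}.npz",**{k:np.array(v) for k,v in c.items()}); return load(name)
E
python3 - <<'E'
from h import *
S,T=load("side0"),load("top0")
for n,c in(("S",S),("T",T)):
    for k in "bgr":
        for b in blobs(c["img"],k,30,170): print(n,k,b[:3])
a=cv2.resize(S["img"][110:230,230:350],None,fx=3.3,fy=3.3,interpolation=2)
b=cv2.resize(T["img"][140:260,330:450],None,fx=3.3,fy=3.3,interpolation=2)
cv2.imwrite("pics/crop1.png",np.hstack([a,b])[:,:,::-1])
# tray corners top view, walls height .024
g=cv2.cvtColor(T["img"],cv2.COLOR_RGB2GRAY)
m=(g<60).astype(np.uint8); n,l,s,_=cv2.connectedComponentsWithStats(m); i=l[160,228]
bx=cv2.minAreaRect(cv2.findContours((l==i).astype(np.uint8),0,2)[0][0]); 
P=[plane(T,p,.024) for p in cv2.boxPoints(bx)]; print("tray",np.round(P,4), np.mean(P,0),[np.linalg.norm(P[k]-P[k-1]) for k in range(2)])
E
```

```text
S b (np.int32(175), [283, 142, 18, 22], [291.3, 153.4])
S b (np.int32(118), [318, 207, 14, 13], [324.4, 213.0])
S g (np.int32(40), [274, 165, 9, 11], [277.6, 169.2])
S r (np.int32(283), [392, 2, 16, 27], [400.4, 16.5])
S r (np.int32(160), [300, 122, 18, 21], [307.6, 133.0])
T b (np.int32(349), [362, 176, 24, 18], [373.0, 185.5])
T b (np.int32(178), [346, 235, 17, 17], [354.2, 242.7])
T g (np.int32(316), [312, 172, 22, 19], [322.6, 182.0])
T r (np.int32(369), [412, 178, 27, 20], [423.9, 188.4])
tray [[0.6121 0.2477 0.024 ]
 [0.7592 0.2202 0.024 ]
 [0.7238 0.0521 0.024 ]
 [0.5776 0.0813 0.024 ]] [0.66816754 0.1503431  0.024     ] [np.float64(0.16991723420503566), np.float64(0.1497093198208033)]
```

View pics/crop1.png

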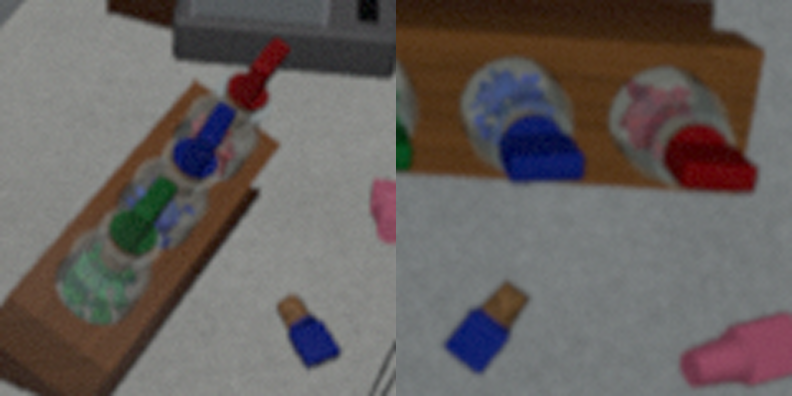

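The crop confirms it: the seated blue paddle, flanked by green and red, is clearly larger than the small blue one on the desk (354,243). The tray measures 150 x 170 mm, which matches. Next I'll triangulate roughly and take close wrist views.

```bash
python3 - <<'E'
from h import *
from cell import r,solver,status
S,T=load("side0"),load("top0")
for k in "gbr":
    bs=max(blobs(S["img"],k,30,150),key=lambda b:b[0] if b[2][0]<320 and b[2][0]>240 else 0); bt=max(blobs(T["img"],k,30,170),key=lambda b:b[0])
    print(k,tri([(S,bs[2]),(T,bt[2])]))
x,_=tri([(S,(291.3,153.4)),(T,(373,185.5))])
W=load("wrist0"); Rt=R.from_quat(status.read_tcp_rot()); 
print("cam in tool",Rt.inv().apply(W["position"]-status.read_ee_pos()),(Rt.inv()*R.from_quat(W["rotation"])).as_matrix().round(3).tolist())
# rack yaw from front edge (approx)
ln=[plane(T,p,.1) for p in((292,189),(439,197))]; print("edge",ln)
a=np.radians(24); yaw=np.arctan2(*(ln[0]-ln[1])[[1,0]])-np.pi/2; print("yaw",yaw)
z=R.from_euler("z",yaw).apply([-np.sin(a),0,np.cos(a)])
for s in(1,-1):
    ya=s*R.from_euler("z",yaw).apply([np.cos(a),0,np.sin(a)])
    q=R.from_matrix(np.c_[np.cross(ya,-z),ya,-z]).as_quat()
    for d in(0,.04,.12,.16): print(s,d,q.round(4),solver.inverse_kinematics(x+d*z,q))
E
```

```text
g (array([ 0.58543899, -0.06196514,  0.19419111]), [0.0024144765437670987, 0.002414476543767217])
b (array([ 0.58165186, -0.16219317,  0.18280557]), [0.00047446218426827163, 0.0004744621842684789])
r (array([ 0.57517207, -0.2618361 ,  0.18544645]), [0.000631914846047671, 0.0006319148460479124])
cam in tool [ 0.08161295 -0.0012242  -0.1236427 ] [[-0.0, 0.948, 0.319], [1.0, 0.0, -0.0], [-0.0, 0.319, -0.948]]
edge [array([ 0.58557582, -0.0031192 ,  0.1       ]), array([ 0.56733753, -0.32323124,  0.1       ])]
yaw -0.056913173208606116
1 0 [0.7111 0.6717 0.1428 0.1511] [-0.32470082  0.12271067 -0.41219505  0.63033269  0.10783078  1.32519981]
1 0.04 [0.7111 0.6717 0.1428 0.1511] [-0.33384225  0.06705591 -0.37779668  0.72131061  0.1114335   1.3167475 ]
1 0.12 [0.7111 0.6717 0.1428 0.1511] [-0.35407539 -0.02448475 -0.28463655  0.90816853  0.11937908  1.29801511]
1 0.16 [0.7111 0.6717 0.1428 0.1511] [-0.36530611 -0.05966387 -0.22602286  1.0032242   0.12377165  1.28760216]
-1 0 [-0.6717  0.7111 -0.1511  0.1428] [-0.32470082  0.12271067 -0.41219505  0.63033269  0.10783078 -1.81639284]
-1 0.04 [-0.6717  0.7111 -0.1511  0.1428] [-0.33384225  0.06705591 -0.37779668  0.72131061  0.1114335  -1.82484515]
-1 0.12 [-0.6717  0.7111 -0.1511  0.1428] [-0.35407539 -0.02448475 -0.28463655  0.90816853  0.11937908 -1.84357754]
-1 0.16 [-0.6717  0.7111 -0.1511  0.1428] [-0.36530611 -0.05966387 -0.22602286  1.0032242   0.12377165 -1.85399049]
```

```bash
python3 - <<'E'
from h import *
from cell import r,status
x=np.array([.5817,-.1622,.1828]); q=[0.7111,0.6717,0.1428,0.1511]; z=-R.from_quat(q).as_matrix()[:,2]
r.move_ptp(x+.13*z+[0,.02,0],q); A=save("wrist","w1")
r.line_to(x+.13*z+[0,-.09,0]); B=save("wrist","w2")
print(status.read_t())
cv2.imwrite("pics/w12.png",cv2.resize(np.hstack([A["img"],B["img"]])[:,:,::-1],(800,300),interpolation=cv2.INTER_AREA))
for c in(A,B):
  for b in blobs(c["img"],"b",100,150): print(b[:3],proj(c,x))
E
```

```text
2.7333
(np.int32(1668), [254, 60, 40, 64], [272.4, 90.6]) [274.30960783  97.22896163]
(np.int32(1014), [96, 75, 45, 41], [117.0, 95.2]) [274.30960783  97.22896163]
(np.int32(131), [249, 84, 9, 30], [252.8, 98.0]) [274.30960783  97.22896163]
```

View pics/w12.png

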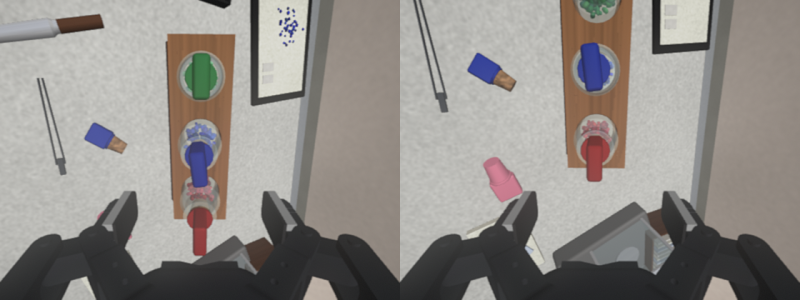

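The wrist views show the blue paddle at about (280,232) in w1 and (273,92) in w2, full resolution. It is turned a few degrees against the rack. My mask missed it in w1, so I'll check the colour there.

```bash
python3 - <<'E'
from h import *
A,B=load("w1"),load("w2")
for c,(u,v) in((A,(280,232)),(A,(138,190)),(B,(273,92))): print(c["img"][v-3:v+4,u-3:u+4].reshape(-1,3).mean(0), cv2.cvtColor(c["img"],cv2.COLOR_RGB2HSV)[v,u])
a=cv2.resize(A["img"][150:290,210:350],None,fx=2.8,fy=2.8,interpolation=2); b=cv2.resize(B["img"][30:170,200:340],None,fx=2.8,fy=2.8,interpolation=2)
cv2.imwrite("pics/crop2.png",np.hstack([a,b])[:,:,::-1])
E
```

```text
[ 66.53061224  72.34693878 146.06122449] [118 140 146]
[ 78.28571429  86.93877551 160.16326531] [117 130 161]
[ 54.42857143  64.75510204 145.65306122] [117 159 146]
```

View pics/crop2.png

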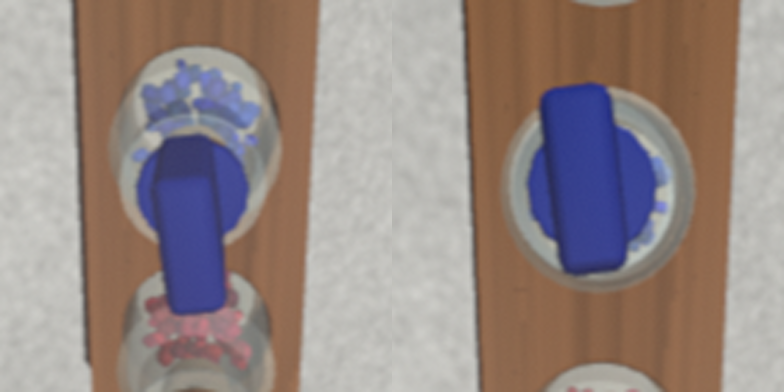

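```bash
python3 - <<'E'
from h import *
A,B=load("w1"),load("w2")
a=np.array([(157,179),(212,176),(226,306),(170,314)])/2.8+[210,150]
b=np.array([(149,90),(217,86),(235,266),(174,273)])/2.8+[200,30]
P=[]
for u,v in zip(a,b): x,e=tri([(A,u),(B,v)]); P.append(x); print(x.round(4),e[0])
P=np.array(P); top=P.mean(0); w=(P[0]+P[1]-P[2]-P[3])/2; t=(P[1]+P[2]-P[0]-P[3])/2
print("top",top,"w",w,np.linalg.norm(w),"t",t,np.linalg.norm(t))
n=np.cross(t,w); n/=np.linalg.norm(n); print("normal",n, "lean",np.degrees(np.arccos(n[2])))
S,T=load("side0"),load("top0")
co,e=tri([(A,np.array([192.5,188])/2.8+[210,150]),(B,np.array([200.5,186])/2.8+[200,30])]); print("collar",co,e,(top-co),np.linalg.norm(top-co))
yaw=-.055; Rz=R.from_euler("z",yaw); Rk=Rz*R.from_euler("y",-24,degrees=True)
print("rack axes z",Rk.as_matrix()[:,2],"w in rack",Rk.inv().apply(w),"t in rack",Rk.inv().apply(t))
print("grip", top-.023*Rk.as_matrix()[:,2])
for c in(S,T,A,B): print(proj(c,top),proj(c,top-.023*Rk.as_matrix()[:,2]),proj(c,top-.086*Rk.as_matrix()[:,2]))
E
```

```text
[ 0.5595 -0.1396  0.2034] 0.0005539567045180762
[ 0.5741 -0.1396  0.2097] 0.00019517511537407131
[ 0.5762 -0.1813  0.2107] 0.00015347400727129383
[ 0.5607 -0.182   0.2058] 0.00044278205565587223
top [ 0.56764862 -0.16060708  0.20739894] w [-0.00166418  0.04204939 -0.00161354] 0.04211323450516585 t [0.01503535 0.00039667 0.00560657] 0.01605156080850492
normal [-0.34981783  0.02209343  0.93655719] lean 20.51880677828
collar [ 0.58716302 -0.1613833   0.16439692] [6.232795749272733e-06, 6.232795749284985e-06] [-0.01951439  0.00077622  0.04300202] 0.047229099797794695
rack axes z [-0.40612161  0.02235924  0.91354546] w in rack [-0.004286    0.04189433  0.00014201] t in rack [ 0.01597518  0.0012226  -0.00097546]
grip [ 0.57698942 -0.16112134  0.18638739]
[296.28086735 147.74681163] [292.65944379 153.12181912] [283.36711742 166.91372248]
[375.1639045  191.31522238] [372.97320063 187.83939374] [367.53311734 179.20801387]
[278.23866735 237.71233223] [278.32059899 226.99306769] [278.48931979 204.91902043]
[269.49988592  94.87099272] [270.40265904  95.90826176] [272.18367763  97.95461804]
```

The measured paddle top is 42 x 16 mm, it stands 47 mm above the collar, and the lean is 24.4°. All fit the given sizes. The grip is yawed about 5.5° in the jar frame. Now I'll approach and grasp it.

```bash
cat > g.py <<'E'
from h import *
Rk=R.from_euler("z",-.055)*R.from_euler("y",-24,degrees=True)
M=Rk.as_matrix(); zj,yj,xj=M[:,2],M[:,1],M[:,0]
G=(Rk*R.from_euler("z",5.3,degrees=True)).as_matrix()
Q=R.from_matrix(np.c_[G[:,1],G[:,0],-G[:,2]])
top=np.array([.56765,-.1606,.2074]); grip=top-.023*zj+.0015*zj; piv=top-.069*zj
def pose(deg,rise,off=0):
    rot=R.from_rotvec(np.radians(deg)*yj)
    return piv+rise*zj+rot.apply(grip-piv)+off, (rot*Q).as_quat()
E
python3 - <<'E'
from g import *
from cell import r,effector,status
effector.set_gripper(.05,60)
r.move_ptp(*pose(0,.09)); 
print(r.line_to(pose(0,0)[0],vel=.08,until_force=6), status.read_force(), status.read_ee_pos()-pose(0,0)[0])
c=save("wrist","w3")
effector.set_gripper(.0,60)
f=status.read_force(); print("open",status.read_opening(),"F jar",M.T@f,"T",M.T@status.read_ft_torque(),status.read_t())
d=save("side","s3")
cv2.imwrite("pics/w3.png",np.hstack([c["img"][0:400,150:410],cv2.resize(d["img"][90:240,200:350],(400,400),interpolation=2)])[:,:,::-1])
E
```

```text
False [ 0.76986027 -0.88682611  0.31091629] [ 1.58709590e-04 -8.90360830e-05  5.72078281e-04]
open 0.01703314835730771 F jar [ 2.94111644 -0.96892985  0.91869363] T [-0.06859595 -0.49806482  0.05343273] 5.35
```

View pics/w3.png

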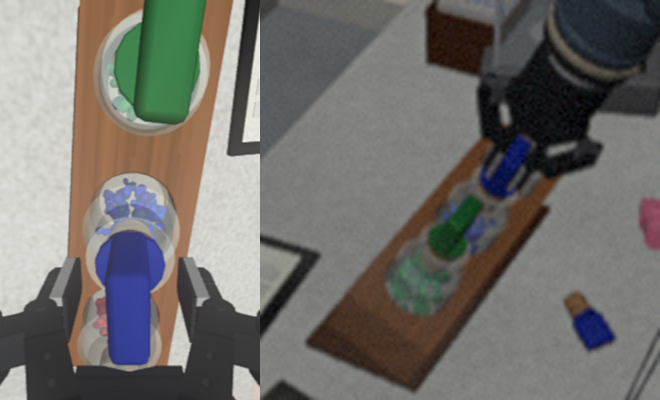

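The paddle is held between the pads at a 17 mm opening, and the force is small (3 N). I'll start rocking gently and log the forces.

```bash
cat > rock.py <<'E'
from g import *
from cell import r,status
def rock(rise,angs,step,vel=.03):
    for a in angs:
        rise+=step
        r.line_to(*pose(a,rise),vel=vel)
        f=M.T@status.read_force()
        print(a,round(rise*1e3,1),"F",f.round(1),"Ty",round(float(yj@status.read_ft_torque()),2),"err",((status.read_ee_pos()-pose(a,rise)[0])@M*1e3).round(1),round(status.read_t(),2))
    return rise
E
python3 - <<'E'
from rock import *
from cell import effector
x=rock(0,[3,-3,6,-6],0); x=rock(x,[6,-6,6,-6],.001)
print(effector and status.read_opening())
E
```

```text
3 0.0 F [2.8 1.  3.9] Ty -0.45 err [ 0.9 -0.1  0.1] 5.65
-3 0.0 F [ 2.4 -0.1  1.3] Ty -0.21 err [-0.4 -0.   0.4] 5.97
6 0.0 F [ 0.6 -0.1 13.5] Ty -0.12 err [ 1.3 -0.1  0.4] 6.37
-6 0.0 F [-0.3  0.2  7.9] Ty 0.91 err [-0.5 -0.   0.3] 6.85
6 1.0 F [ 6.4 -0.1 -0.1] Ty -1.83 err [ 1.8  0.  -0.3] 7.33
-6 2.0 F [-3.   0.5  4.2] Ty 1.43 err [-1.4  0.1 -0.3] 7.82
6 3.0 F [ 5.1 -0.  -3.7] Ty -1.71 err [ 1.8  0.  -0.4] 8.3
-6 4.0 F [-3.7  1.2  0.4] Ty 1.7 err [-1.3  0.2 -0.5] 8.78
0.017329827155457108
```

```bash
python3 - <<'E'
from rock import *
x=rock(.004,[6,-6,6,-6],.0012); print(x)
r.line_to(*pose(0,x),vel=.03); print(M.T@status.read_force(),M.T@status.read_ft_torque())
c=save("wrist","w4"); t=save("top","t4")
c0=load("w3")
cv2.imwrite("pics/w4.png",np.hstack([cv2.resize(i["img"][150:390,200:360],None,fx=2.4,fy=2.4,interpolation=2) for i in (c0,c)])[:,:,::-1])
E
```

```text
6 5.2 F [ 4.3 -0.2 -3.1] Ty -1.49 err [ 1.9  0.1 -0.4] 9.27
-6 6.4 F [-4.   0.5 -3.5] Ty 1.55 err [-1.6  0.1 -0.3] 9.75
6 7.6 F [ 3.7  0.1 -2.3] Ty -1.23 err [ 1.5  0.  -0.2] 10.23
-6 8.8 F [-2.6  1.3 -2.9] Ty 1.46 err [-1.7  0.1 -0. ] 10.72
0.008799999999999999
[ 2.55826046 -0.28412896 -2.701076  ] [-0.09993711 -0.36987513  0.02787895]
```

View pics/w4.png

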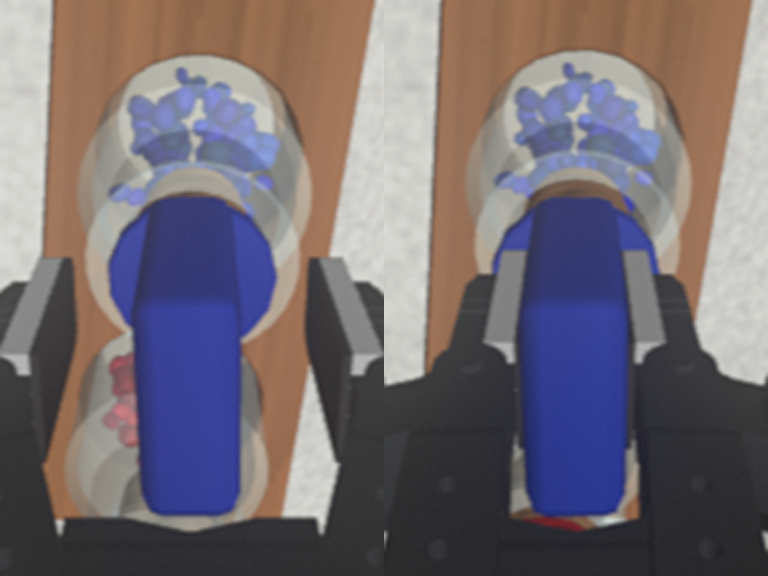

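More brown cork shows under the collar while the jar and stones stay in place in the well, so it is working. I'll continue.

```bash
python3 - <<'E'
from rock import *
x=rock(.0088,[6,-6]*6,.0012)
r.line_to(*pose(0,x),vel=.03); print(x,M.T@status.read_force(),M.T@status.read_ft_torque())
c=save("wrist","w5"); c0=load("w4")
cv2.imwrite("pics/w5.png",np.hstack([cv2.resize(i["img"][150:390,200:360],None,fx=2.4,fy=2.4,interpolation=2) for i in (c0,c)])[:,:,::-1])
E
```

```text
6 10.0 F [ 2.9  0.2 -2.5] Ty -0.73 err [ 0.4  0.  -0.2] 11.45
-6 11.2 F [-1.7 -0.7  0.6] Ty 0.96 err [-1.4  0.   0.4] 11.93
6 12.4 F [ 3.3 -0.6 -2.6] Ty -0.81 err [ 1.  -0.  -0.4] 12.42
-6 13.6 F [-1.1  0.2 -1.6] Ty 0.86 err [-1.2  0.   0.3] 12.9
6 14.8 F [ 3.5 -0.7 -0.8] Ty -0.61 err [ 1.2  0.  -0.4] 13.38
-6 16.0 F [-0.8  0.4 -2. ] Ty 0.75 err [-1.1  0.   0.3] 13.87
6 17.2 F [3.7 0.2 0.6] Ty -0.63 err [ 1.6 -0.  -0.2] 14.35
-6 18.4 F [-1.3  0.1 -3.5] Ty 0.95 err [-0.7 -0.   0.1] 14.83
6 19.6 F [ 2.  -0.8  5.5] Ty -0.11 err [ 1.7 -0.1 -0.2] 15.32
-6 20.8 F [-0.3 -0.8 -1.9] Ty 0.65 err [-0.1 -0.1  0.3] 15.8
6 22.0 F [-0.   0.7  4.4] Ty 0.09 err [ 0.9  0.1 -0.6] 16.28
-6 23.2 F [ 0.2 -0.2 -0.4] Ty 0.46 err [-0.7 -0.1  0.5] 16.77
0.0232 [-0.32382677  1.02884834 -0.56665406] [ 0.02872115  0.44357175 -0.02087958]
```

View pics/w5.png

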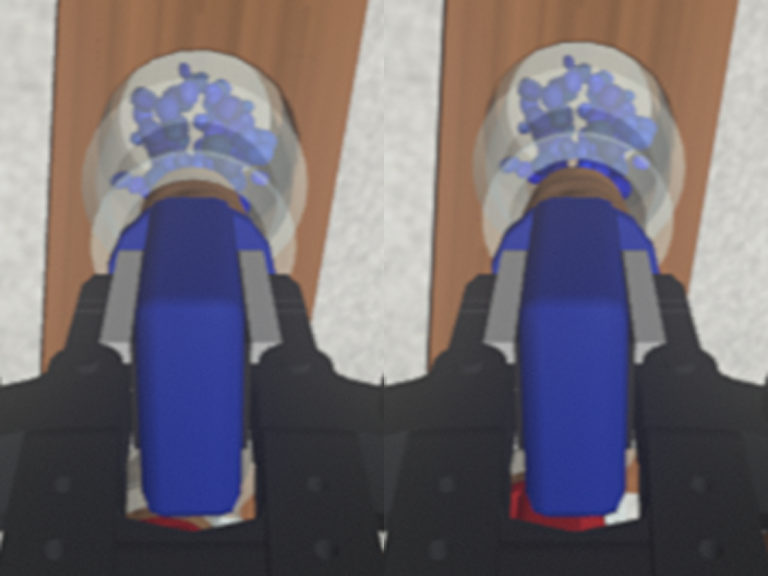

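The cork is loose: forces are near zero, the plug is almost all visible and the jar has not shifted. I'll draw it clear along the axis, lift, and check that the tilted tray pose can be reached.

```bash
cat > tr.py <<'E'
from g import *
tc=np.array([.6682,.1503,.005])
def lay(head,phi,lift=0.,tipfwd=.025):
    h=np.array([np.cos(head),np.sin(head),0]); zt=h*np.cos(phi)-np.array([0,0,np.sin(phi)])
    yt=np.cross(zt,[0,0,1]); yt/=np.linalg.norm(yt)   # jaws level
    xt=np.cross(yt,zt)
    tip=tc+tipfwd*h+[0,0,.0135*np.cos(phi)+lift]
    return tip-.0645*zt, R.from_matrix(np.c_[xt,yt,zt]).as_quat(), xt
E
python3 - <<'E'
from tr import *
from cell import r,status,solver,effector
r.line_to(*pose(0,.045),vel=.03); print("F",M.T@status.read_force(),status.read_opening())
p=status.read_ee_pos(); r.line_to([p[0]-.01,p[1],.36],vel=.15)
print(status.read_t(),status.read_force())
t=save("top","t6"); s=save("side","s6"); 
cv2.imwrite("pics/s6.png",np.hstack([cv2.resize(i["img"][a:a+150,b:b+150],(390,390),interpolation=2) for i,a,b in((s,80,200),(t,110,290))])[:,:,::-1])
for hd in(-.1,0,.1,.22,.35):
  for ph in(18,22):
    k=[]
    for l in(0,.25):
      P,q,xt=lay(hd,np.radians(ph),l); j=solver.inverse_kinematics(P,q); k.append(None if j is None else np.round(j,2).tolist())
    print(hd,ph,xt[2].round(2),P.round(3),k)
E
```

```text
F [-0.6428661  -0.40949318 -0.0405809 ] 0.01721690162469367
19.0333 [-0.18740878 -0.09913949 -0.72473634]
-0.1 18 0.95 [0.632 0.154 0.288] [None, [0.48, 0.01, -1.01, -0.65, -0.55, -2.94]]
-0.1 22 0.93 [0.634 0.154 0.292] [[0.47, 0.72, -1.13, -1.4, -0.52, -2.91], [0.47, -0.04, -0.94, -0.45, -0.52, -2.91]]
0 18 0.95 [0.632 0.15  0.288] [None, [0.41, -0.02, -1.05, -0.69, -0.38, -3.01]]
0 22 0.93 [0.633 0.15  0.292] [None, [0.4, -0.07, -0.98, -0.5, -0.37, -2.99]]
0.1 18 0.95 [0.632 0.147 0.288] [None, [0.33, -0.04, -1.08, -0.72, -0.21, -3.07]]
0.1 22 0.93 [0.634 0.147 0.292] [None, [0.32, -0.09, -1.0, -0.52, -0.2, -3.06]]
0.22 18 0.95 [0.633 0.142 0.288] [None, [0.22, -0.04, -1.09, -0.73, -0.0, -3.14]]
0.22 22 0.93 [0.634 0.143 0.292] [None, [0.22, -0.09, -1.01, -0.54, -0.0, -3.14]]
0.35 18 0.95 [0.634 0.138 0.288] [None, [0.11, -0.04, -1.08, -0.72, 0.23, 3.07]]
0.35 22 0.93 [0.636 0.138 0.292] [None, [0.12, -0.09, -1.0, -0.52, 0.22, 3.05]]
```

View pics/s6.png

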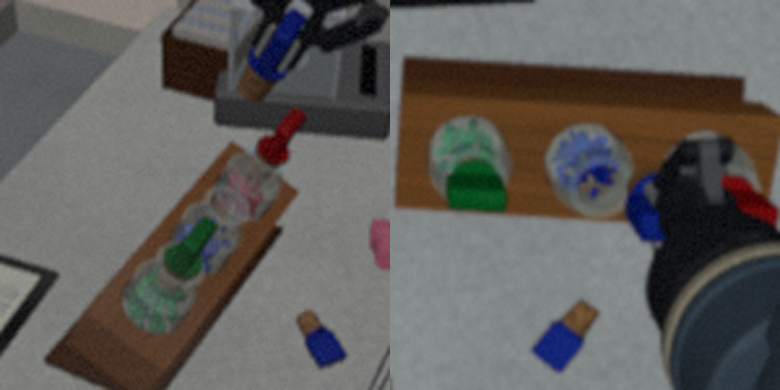

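The jar is open and still in its well at about (585,170) in the crop, and the stopper is held with its cork intact. I'll scan for a comfortable laying pose.

```bash
python3 - <<'E'
from tr import *
from cell import solver
for tf in(.025,.045):
 for hd in np.arange(-1.8,1.9,.3):
  for ph in(18,22,27):
    k=[]
    for l in(-.004,.1,.2):
      P,q,xt=lay(hd,np.radians(ph),l,tf); j=solver.inverse_kinematics(P,q); k.append(None if j is None else np.round(j,2).tolist())
    if None not in k: print(tf,round(hd,2),ph,k[0],k[2])
E
```

```text
0.025 -1.2 18 [0.68, 1.21, 0.55, 1.67, -1.13, -0.77] [0.68, 1.02, 0.68, 1.99, -1.13, -0.77]
0.025 -1.2 22 [0.67, 1.13, 0.47, 1.54, -1.09, -0.88] [0.67, 0.95, 0.64, 1.88, -1.09, -0.88]
0.025 -1.2 27 [0.65, 1.04, 0.38, 1.41, -1.03, -1.01] [0.65, 0.88, 0.6, 1.78, -1.03, -1.01]
0.025 -0.9 18 [0.7, 0.86, -0.16, 0.66, -1.25, -1.46] [0.7, 0.6, -0.03, 1.05, -1.25, -1.46]
0.025 -0.9 22 [0.69, 0.81, -0.18, 0.63, -1.19, -1.52] [0.69, 0.56, -0.02, 1.03, -1.19, -1.52]
0.025 -0.9 27 [0.67, 0.76, -0.19, 0.62, -1.1, -1.57] [0.67, 0.53, -0.01, 1.03, -1.1, -1.57]
0.025 -0.6 18 [0.68, 0.71, -0.74, -0.59, -1.15, -2.33] [0.68, 0.29, -0.63, -0.07, -1.15, -2.33]
0.025 -0.6 22 [0.67, 0.65, -0.71, -0.42, -1.09, -2.27] [0.67, 0.27, -0.57, 0.1, -1.09, -2.27]
0.025 -0.6 27 [0.64, 0.59, -0.67, -0.25, -1.0, -2.21] [0.64, 0.25, -0.49, 0.27, -1.0, -2.21]
0.025 -0.3 18 [0.59, 0.79, -1.03, -1.33, -0.83, -2.78] [0.59, 0.18, -0.95, -0.66, -0.83, -2.78]
0.025 -0.3 22 [0.58, 0.68, -1.01, -1.12, -0.79, -2.72] [0.58, 0.13, -0.89, -0.45, -0.79, -2.72]
0.025 -0.3 27 [0.55, 0.57, -0.97, -0.88, -0.74, -2.66] [0.55, 0.08, -0.8,
[... 2984 characters left out ...]
66, -0.86, -0.83, 0.94, 2.56] [-0.16, 0.21, -0.73, -0.25, 0.94, 2.56]
0.045 0.9 27 [-0.13, 0.58, -0.81, -0.61, 0.87, 2.49] [-0.13, 0.18, -0.65, -0.04, 0.87, 2.49]
0.045 1.2 18 [-0.22, 0.74, -0.5, -0.09, 1.23, 2.02] [-0.22, 0.41, -0.38, 0.36, 1.23, 2.02]
0.045 1.2 22 [-0.21, 0.7, -0.48, 0.02, 1.16, 1.98] [-0.21, 0.39, -0.33, 0.47, 1.16, 1.98]
0.045 1.2 27 [-0.19, 0.65, -0.45, 0.12, 1.07, 1.96] [-0.19, 0.37, -0.27, 0.58, 1.07, 1.96]
0.045 1.5 18 [-0.22, 1.01, 0.17, 1.17, 1.22, 1.11] [-0.22, 0.79, 0.3, 1.51, 1.22, 1.11]
0.045 1.5 22 [-0.21, 0.95, 0.11, 1.07, 1.16, 1.21] [-0.21, 0.74, 0.27, 1.44, 1.16, 1.21]
0.045 1.5 27 [-0.19, 0.88, 0.07, 0.99, 1.09, 1.31] [-0.19, 0.69, 0.26, 1.37, 1.09, 1.31]
```

I'll use heading -0.6 and tilt 20°, which keeps the joints mid-range and the gripper body outside the tray wall.

```bash
python3 - <<'E'
from tr import *
from cell import r,status
ph=np.radians(20); L=lambda l: lay(-.6,ph,l,.015)[:2]
r.move_ptp(*L(.3)); print(status.read_t(),status.read_opening())
r.line_to(*L(.04),vel=.15); r.hold(.2); f0=status.read_force()
hit=r.line_to(*L(-.004),vel=.02,until_force=3)
print(hit,(status.read_force()-f0).round(2),"height above expected floor",status.read_ee_pos()[2]-L(0)[0][2],status.read_t(),status.read_opening())
s=save("side","s7");t=save("top","t7")
cv2.imwrite("pics/s7.png",np.hstack([cv2.resize(s["img"][170:330,120:320],(400,320),interpolation=2),cv2.resize(t["img"][80:240,140:340],(400,320),interpolation=2)])[:,:,::-1])
E
```

```text
22.05 0.017291278664059617
True [-0.19  1.07  5.02] height above expected floor -0.0007612572100886006 25.9417 0.017404887918008455
```

View pics/s7.png

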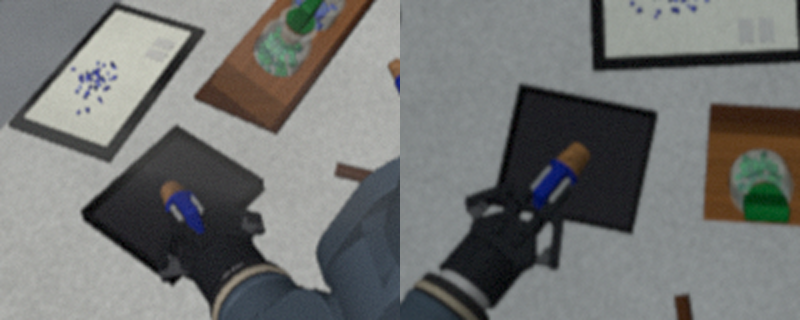

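The plug end is on the felt within 1 mm of the expected height, and the stopper lies within the tray. I'll release gently, back off along the tool axis, and check.

```bash
python3 - <<'E'
from tr import *
from cell import r,status,effector
effector.set_gripper(.0172,20); r.hold(.2)
for o in(.018,.019,.020,.022,.026,.035,.05): effector.set_gripper(o,20); r.hold(.05)
r.hold(.3); print(status.read_force())
p=status.read_ee_pos(); zt=R.from_quat(status.read_tcp_rot()).as_matrix()[:,2]
r.line_to(p-.11*zt,vel=.1); r.line_to(p-.11*zt+[0,0,.15],vel=.2)
r.goto_joints([1.1,.2,-.03,1.32,0,0]); print(status.read_t())
s=save("side","s8");t=save("top","t8")
for k in "bgr":
  for c0,c in(("side0",s),("top0",t)):
    print(k,c0,[b[1] for b in blobs(load(c0)["img"],k,40,150)],[b[1] for b in blobs(c["img"],k,40,150)])
cv2.imwrite("pics/f8.png",np.hstack([cv2.resize(s["img"][100:310,130:380],(400,336),interpolation=2),cv2.resize(t["img"][90:342,170:470],(400,336),interpolation=2)])[:,:,::-1])
E
```

```text
[ 0.24928444 -0.0392579   0.22786358]
32.525
b side0 [[283, 142, 18, 22], [318, 206, 14, 14]] [[318, 206, 14, 14], [202, 267, 20, 24]]
b top0 [[361, 175, 26, 20], [346, 234, 18, 18]] [[203, 159, 24, 26], [346, 234, 18, 18]]
g side0 [[265, 165, 18, 21]] [[265, 164, 18, 16]]
g top0 [[312, 172, 23, 19]] [[312, 172, 23, 19]]
r side0 [[392, 2, 16, 28], [299, 122, 19, 21]] [[392, 2, 16, 27], [299, 122, 18, 21]]
r top0 [[412, 178, 27, 20]] [[412, 178, 27, 20]]
```

View pics/f8.png

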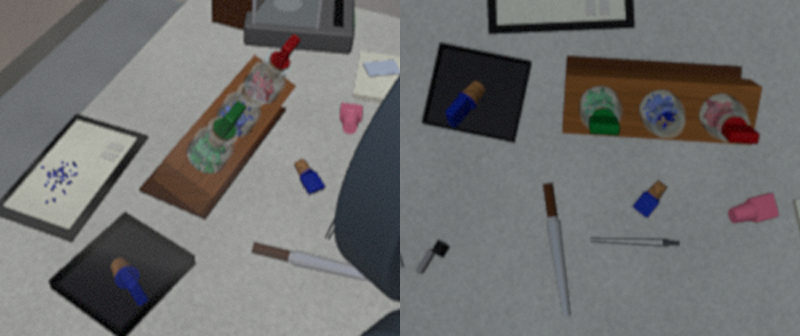

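The final view shows the stopper on its side inside the tray, at about (465,103) in the top crop. The open jar is in its well and everything else looks unchanged. I'll do one numeric difference check against the first top picture, then hand in.

```bash
python3 - <<'E'
from h import *
from cell import close_job,status
a,b=[cv2.GaussianBlur(load(n)["img"],(5,5),0).astype(int) for n in("top0","t8")]
d=(np.abs(a-b).max(2)>30).astype(np.uint8); n,l,s,c=cv2.connectedComponentsWithStats(d)
print([s[i].tolist() for i in range(1,n) if s[i,4]>8])
close_job(); print(status.read_t())
E
```

```text
[[204, 151, 29, 32, 305], [361, 177, 26, 19, 382], [0, 355, 53, 65, 1977], [197, 374, 86, 46, 2009], [265, 387, 29, 21, 339], [519, 388, 41, 32, 991]]
the job is handed in; nothing more can be done
the job is handed in; nothing more can be done
```

I opened the blue jar and laid its stopper on its side in the black tray, then handed the job in. The clock read about 32.5 s of the 70 s limit just before I handed it in.

- **Opening:** I gripped the stopper by its flat faces and rocked it ±6° across them. I eased it up 1 to 1.2 mm per swing until it came loose at about 23 mm, then drew it straight out. The upward pull stayed below about 4 N against the jar's weight of roughly 7 N, and the pictures show the jar still in its well.
- **Laying down:** I lowered the stopper until its end touched the tray floor, with a contact force of about 5 N. I opened the fingers gradually and withdrew the arm clear of everything. The last few millimetres were a small tip onto its side rather than a fully held lowering, because the gripper body cannot get fully horizontal that close to the desk.
- **Last checks:** Comparing the first and last top pictures, the only differences are the tray spot, the missing stopper and places where the arm itself is in view. The red and green stoppers and the small blue look-alike measure the same there, and the pink one and the desk items show no difference. One reading disagreed: the green stopper's colour patch in the side picture came out 5 pixels shorter than at the start. In the top picture it is identical, so I put this down to the colour threshold.

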